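# Lock a memory module into the push-push slot of the printer programming dock

### The arm

A 6-joint arm with a two-finger parallel gripper is mounted at the origin on a cart in front of the work surface, level with it; the furniture and walls round the work are solid. World frame = base frame: x ahead of the robot, y to its left, z up, the work surface at z = 0. Lengths are in mm, angles in rad, forces in N, time in s.
With the tool pointing down it reaches from about 325 to 775 mm from the base axis. Payload 5.5 kg.
Tool frame: the origin (TCP) lies between the finger pads, 19 mm behind the fingertips; this is the grasp point; z points along the fingers, y is the line along which they close (so a half turn about z gives the same grasp; the last joint's range is limited). The gripper opens to 88 mm and grips with 3 to 60 N. Pads are 20 mm wide; open, the fingers measure 115 mm over their backs; the gripper's body (75 mm by 178 mm) begins 61 mm behind the grasp point.
Start: joints at [1.149, 0.091, 1.231, -0, 1.82, -0.057], TCP at [214.063, 560.53, 241.331] pointing down, gripper open.
Joint ranges: [-2.87, 2.87], [-0.86, 2.18], [0.17, 2.46], [-1.51, 4.65], [0.06, 2.69], [-2.65, 2.65]. Speed limits (rad/s): [2.57, 2.57, 3.01, 3.14, 3.14, 3.14].

### API

Orientations are given as a unit quaternion [w, x, y, z].
In Python, from bench import env, imaging gives the robot as it stands.
- The arm moves only by the tool apply_moves, never from a script. Its argument "commands" is a list of rows, each an object of numbers: "jaw": the opening, from 0 (shut) to 1 (fully open); "x", "y", "z": the shift along the tool's x, y, z in units of 25 mm (1.0 is 25 mm); "roll": the turn about the tool's z in units of 8 degrees (1.0 is 8 degrees). In form: [{"jaw": .., "x": .., "y": .., "z": .., "roll": ..}, ...]. A call has 1 to 5 rows; each row shifts and turns the commanded pose from where the row before left it, along the tool's axes as they then stand; what a row does not reach is not made up. A row lasts 1/10 s, in which the tool goes at most 50 mm and 8.59 degrees, less where a joint would pass 70% of its speed; a pose out of reach is approached as far as the arm can. A call is refused whole if a number of a shift passes 1 or a number of a turn 1, either way. A call with a gripper value outside its range is refused whole. The fingers move at their own pace and stop on an object; "grip_force" is the grip in N (left out, the last holds). Time passes only in rows, so rows that do not move let the fingers close. It gives the time, the measured TCP pose, the force, the opening and the grip force at its end, in the units of the state.
- env.read_state(): the state, without advancing time (a new reading comes with each control period).
- imaging.camera(name): name is "scene" or "side" or "wrist"; returns the picture (400x640x3 uint8, red, green, blue); there is no depth.
- imaging.calibration(name): a dict with "fx", "fy", "cx", "cy" (pixels), "rvec" (rotation vector, rad) and "tvec" (3), from world to camera coordinates, as OpenCV has them. Camera axes: x right, y down, z forward; pixel columns grow to the right and rows downward; lengths in mm; the calibration is good to about 2 mm. A picture is of the moment at which its call begins: read the wrist's pose just before it. calibration takes no time and is no camera call; for the wrist camera it gives the pose at the moment of the call.
- env.sign_off(): hands the job in; it is judged then, once.
The state is a dict: "t": time; "joints": joint angles; "joint_velocities": joint speeds; "effort": joint torques, N m; "tcp_pos": TCP position; "ee_rot": TCP orientation; "contact_force": force on the tool from outside, world axes, zero at the start; "moment": the same for the moment, N m; "grip_width": finger opening in mm; "grasp_force": force on a finger pad.
Only numpy, scipy, OpenCV 4.12 (cv2) and the standard library are available. Lean on these libraries where they do the work, as an engineer would, in place of code of your own. Each camera call takes 0.05 s, during which the arm holds its last target. There are 200 camera calls.

### The job

Take the memory module with the orange cap out of its rack, slide it into the slot of the programming dock and press it right down until it has clicked and stays locked low, then give it a light tug upward to be sure it is held, and let go. The slot is push-push: each press down to its stop alternately locks or releases it, and there is no telling how the empty slot was left, so go by feel and press again if it is not held. Do not force it, and leave the other modules in the rack and the tools on the bench where they are.

Things in the scene. Friction and masses are not known exactly. Their poses are not given: they have to be found in the camera images.
- module_orange: upright flat cartridge with an orange ribbed cap (69 to 90 mm up), loose in one of the rack's three pockets: 14 mm thick (its x), 44 wide (y), 90 tall (z), 55 to 95 g, same either way round. Origin: centre of its underside. Lowest 3 mm: 13 x 41; a latch window 14 wide goes through along x, 8 to 14 up. Pinch it across the 14 mm, fingers closing along its x, TCP about 76 mm up.
- module_white: another memory module of the same shape with a white cap, in another pocket of the rack; stays there
- module_green: another memory module of the same shape with a green cap, in another pocket of the rack; stays there
- rack: blue rack fixed to the bench, foot 52 x 186 mm, 26 mm high; three pockets in a row along its y, 56 mm apart, the middle one at its origin, each 20 mm deep with 1.5 mm play on every side: a module stands in it 6 mm above the bench, its axes along the rack's. Origin at the centre of the underside, z up.
- dock: programming dock fixed to the bench: light grey base 104 x 114 x 18 mm, on it a dark grey tower 44 mm (x) by 76 mm (y) whose top, with the slot in it, is 70 mm above the bench; behind it (+x) a grey latch housing 49 mm high. Origin at the centre of the underside, z up.
- slot (a point): centre of the slot's mouth, 70 mm above the bench, axes along the dock's, z up. A module goes in from above, thickness along x, width along y, 1.2 mm play on every side, 3 mm bevel round the mouth. Inside, a sprung seat on a push-push latch (heart cam): 3.5 N at first, 5 N near the end. More than 30 N in all between module and dock (a module held askew wedges) does damage.
- slot_out (a point): point 38 mm below the mouth: a module's underside rests here while the seat is up (released); from here it can be drawn out freely. If the empty seat was left locked (not to be seen), its lock lug stands in the way instead and the module stops 31.6 mm below the mouth; press on to the stop (37.8 mm), let go: the seat rises and the module drops to this point.
- slot_locked (a point): point 44 mm below the mouth: a module's underside rests here when locked. The lug is in its window then: it can be drawn up only about 1.5 mm and holds firm against a tug of 3 to 8 N.
- slot_stop (a point): point 50.3 mm below the mouth: lowest position of a module's underside, a hard stop. Only a press right down to the stop, 10 to 13 N in all at 15 mm/s or slower, surely changes the latch; when let off, within half a second the seat comes to rest locked if it was up, or rises if it was locked. A press that ends short may leave it hung about 48 mm below the mouth: press again.
- screwdriver_yellow: yellow screwdriver, 24 x 152 x 24 mm, lying on the bench; bystander
- tweezers: steel tweezers, 12 x 124 x 10 mm, lying on the bench; bystander
- esd_brush: black brush, 36 x 146 x 9 mm, lying on the bench; bystander
- serial_plug: black connector, 34 x 52 x 16 mm, lying on the bench; bystander
- usb_stick: orange USB stick, 18 x 53 x 8 mm, lying on the bench; bystander
Mind the look-alikes: they are no part of the job. What is shaped like the dock but red is not meant.

How it is judged (in metres and radians):
On the way, in this order (a step that is already met when the one before it is completed fails the run):
1. the orange module, standing on the slot's seat, is pressed down to the stop (underside more than 48.5 mm below the mouth) (z of module_orange in the frame of slot below -0.0485 m and x of module_orange in the frame of slot between -0.003 and 0.003 m and y of module_orange in the frame of slot between -0.003 and 0.003 m), for 0.05 s.
2. the orange module, locked, is tugged upward by the fingers and holds (underside 40.5 to 43.6 mm below the mouth, more than 1 N between module and dock) (z of module_orange in the frame of slot between -0.0436 and -0.0405 m and contact force between module_orange and dock above 1 N and contact force between the fingers and module_orange above 1 N), for 0.06 s.
At the end, for the whole second after the job is handed in: The orange module stands upright in the dock's slot, locked down with its underside 42 to 46.5 mm below the mouth (44 mm as it locks), within 3 mm of the slot's axis and 0.12 rad of upright, released and at rest (z of module_orange in the frame of slot between -0.0465 and -0.042 m and x of module_orange in the frame of slot between -0.003 and 0.003 m and y of module_orange in the frame of slot between -0.003 and 0.003 m and angle between the z axis of module_orange and the z axis of slot, either way round below 0.12 rad and linear speed of module_orange below 0.01 m/s); the robot touches nothing.
It fails at once if the module and the dock are forced against each other with more than 30 N in all (contact force between module_orange and dock above 30 N).
It fails at once if another module is moved by more than 15 mm in the rack (distance of any of module_white, module_green from where it was at the start of the episode above 0.015 m).
It fails at once if a tool or part lying on the bench is shoved by more than 30 mm (distance of any of screwdriver_yellow, tweezers, esd_brush, serial_plug, usb_stick from where it was at the start of the episode above 0.03 m).
It also fails if it takes over 67 s, if anything falls off the work surface, if the arm or the gripper's body presses on something with over 40 N, if the wrist force passes 120 N, or if a joint passes its speed limit or range.

## Working session

There is one attempt and no reset: what is moved stays moved. The work goes in short steps, Python scripts to look and compute and a tool call to move; the robot and the scene stay as the last step left them, time stands still between calls to the robot, and variables do not carry over. Pictures are saved under pics/ and viewed, at most 10 in all, crops included, and the job is handed in when it is done.

Besides the shell and the picture viewer there is one more tool, called after "Request:" by a JSON object that holds its "api" and its "payload". apply_moves: Moves the arm, as the interface text tells. Its arguments: {"type":"object","properties":{"commands":{"type":"array","items":{"type":"object","properties":{"jaw":{"type":"number"},"x":{"type":"number"},"y":{"type":"number"},"z":{"type":"number"},"roll":{"type":"number"}}}},"grip_force":{"type":"number"}},"required":["commands"]}

```bash
mkdir -p pics; cat > h.py <<'E'
import numpy as np, cv2
from bench import env, imaging
def snap(n,f):
    im=imaging.camera(n); cv2.imwrite(f,im[:,:,::-1]); return im
def ray(n,u,v):
    c=imaging.calibration(n);R=cv2.Rodrigues(np.array(c['rvec'],float))[0];t=np.array(c['tvec'],float).ravel()
    d=R.T@np.array([(u-c['cx'])/c['fx'],(v-c['cy'])/c['fy'],1.]);return -R.T@t,d
def onz(n,u,v,z):
    o,d=ray(n,u,v);return o+d*(z-o[2])/d[2]
def proj(n,P):
    c=imaging.calibration(n);K=np.array([[c['fx'],0,c['cx']],[0,c['fy'],c['cy']],[0,0,1.]])
    return cv2.projectPoints(np.array(P,float).reshape(-1,3),np.array(c['rvec'],float),np.array(c['tvec'],float),K,None)[0].reshape(-1,2)
E
python3 - <<'E'
from h import *
a=snap('scene','pics/scene.png');b=snap('side','pics/side.png');snap('wrist','pics/wrist.png')
for n in('scene','side','wrist'):print(n,ray(n,320,200))
print(env.read_state())
E
```

```text
scene (array([  75.2737531 , -813.29743989, 1046.03833179]), array([ 0.35846878,  0.61715518, -0.70065509]))
side (array([274.60869598, 944.81028988, 906.85042376]), array([ 0.17755513, -0.73688123, -0.65253025]))
wrist (array([141.52821591, 588.18058702, 382.92908843]), array([ 0.26899915, -0.09187995, -0.95882569]))
{'t': 0.15, 'joints': array([ 1.14929587e+00,  9.17234182e-02,  1.23160477e+00,  1.48515525e-05,
        1.81979328e+00, -5.67335040e-02]), 'joint_velocities': array([-0.00119299, -0.00158312, -0.00292242,  0.00086195,  0.00096187,
       -0.00137094]), 'effort': array([ 1.99225178e-03, -4.47051930e+01, -4.06903875e+01,  6.99008675e-02,
        2.75828317e-02, -1.26687105e-04]), 'tcp_pos': array([213.97658207, 560.34328831, 240.44668299]), 'ee_rot': array([-1.88039812e-04,  1.81372183e-01,  9.83414230e-01, -7.40955377e-04]), 'contact_force': array([-0.05676176, -0.21951408,  0.25758488]), 'moment': array([ 0.03327245, -0.01171136, -0.00611243]), 'grasp_force': 0.0, 'grip_width': 87.79265355215091}
```

View pics/scene.png

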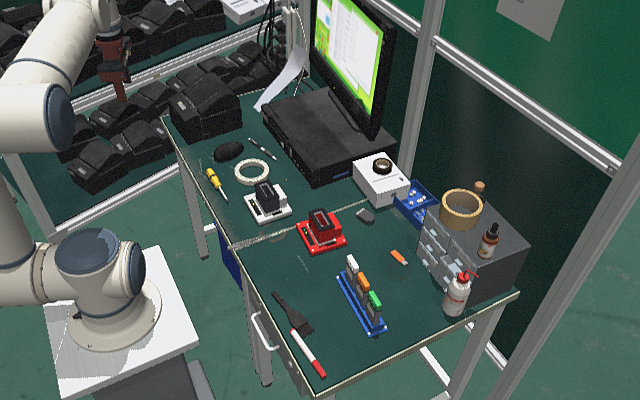

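View pics/side.png

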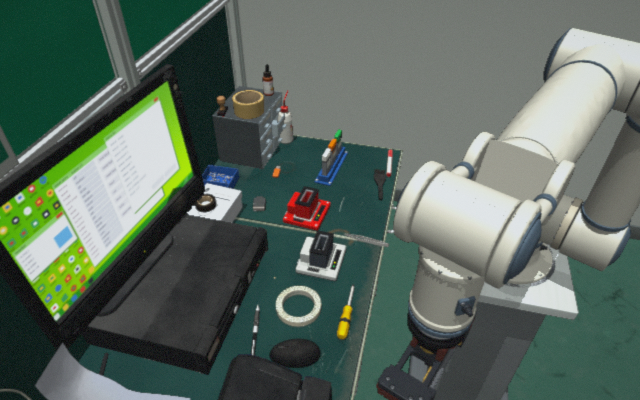

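The scene image shows two orange candidates: the cap at (363,283) in the blue rack, between white (352,264) and green (375,300), and the USB stick at (399,257) lying flat. The rack one is meant. There are two docks: grey base with dark tower at (268,200), which is the target, and a red one at (323,233), which is a look-alike. An enlarged crop should confirm both.

```bash
python3 - <<'E'
from h import *
a=cv2.imread('pics/scene.png');b=cv2.imread('pics/side.png')
def crop(i,x,y,w=80,h=60): return cv2.resize(i[y:y+h,x:x+w],(400,300),interpolation=cv2.INTER_CUBIC)
o=np.vstack([np.hstack([crop(a,228,170),crop(a,325,245,100,75)]),np.hstack([crop(b,285,225),crop(b,295,125)])])
cv2.imwrite('pics/crop1.png',o)
h=cv2.cvtColor(a,cv2.COLOR_BGR2HSV);hs=cv2.cvtColor(b,cv2.COLOR_BGR2HSV)
for nm,H in(('scene',h),('side',hs)):
  for k,lo,hi in(('orange',(8,140,110),(18,255,255)),('green',(50,150,130),(75,255,255)),('blue',(100,150,80),(120,255,255))):
    m=cv2.inRange(H,lo,hi);n,_,s,c=cv2.connectedComponentsWithStats(m)
    for i in range(1,n):
      if 15<s[i,4]<1500 and s[i,1]>120:
        print(nm,k,s[i],c[i].round(1))
for n,u,v,z in(('scene',363,277,96),('scene',352,258,96),('scene',375,294,96),('scene',265,186,70),('side',321,236,70),('side',332,140,96)):print(n,u,v,onz(n,u,v,z).round(1))
E
```

```text
scene orange [390 250  15  12  86] [397.  255.4]
scene orange [357 272  13  20 139] [362.9 280.8]
scene blue [393 179  41  51 571] [413.3 204.9]
scene blue [219 233   6  24  32] [221.7 243.9]
scene blue [228 251   5  19  27] [230.1 260.7]
scene blue [237 265   4  23  31] [238.2 276.4]
scene blue [340 270  48  68 370] [364.4 309.9]
scene blue [336 276  34  58 238] [352.5 305.3]
side orange [328 139   8  11  53] [331.9 143.4]
side orange [273 168   7   9  51] [275.9 172.3]
side orange [ 36 197   7   9  33] [ 38.9 201.2]
side orange [ 65 275   6   7  22] [ 67.6 278.1]
side orange [ 71 285   5   6  16] [ 73.  287.9]
side green [335 130   6   7  25] [337.7 133.1]
side green [186 173   6   8  19] [189.1 176.3]
side green [178 180   7   7  20] [181.8 183.4]
side green [ 92 197  77  82 396] [128.4 240.1]
side green [ 30 218   9  11  21] [ 33.3 223.4]
side green [ 19 228   9  11  23] [ 23.2 232.7]
side green [ 84 281   5   7  17] [ 86.2 284.1]
side green [ 75 290   6   7  23] [ 77.8 293. ]
side green [ 67 300   6   6  19] [ 69.5 302.2]
side green [ 58 309   6   6  20] [ 60.8 311.4]
side blue [314 146  34  40 360] [331.9 169.4]
side blue [204 165  34  12 212] [222.1 170. ]
side blue [203 175  31  12 139] [218.4 180.5]
side blue [ 56 286   5   5  19] [ 57.7 287.7]
side blue [ 72 295   5   6  17] [ 73.9 297.8]
scene 363 277 [ 528.1 -242.3   96. ]
scene 352 258 [ 534.7 -182.9   96. ]
scene 375 294 [ 526.9 -294.6   96. ]
scene 265 186 [465.6 164.7  70. ]
side 321 236 [467.2 132.5  70. ]
side 332 140 [ 526.8 -253.7   96. ]
```

View pics/crop1.png

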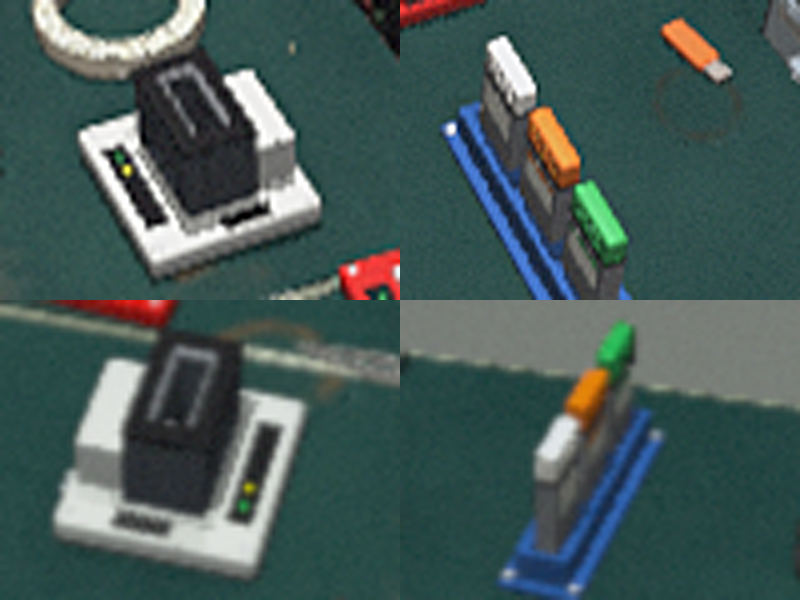

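The crop confirms it. The orange cap is in the middle pocket of the blue rack. The grey dock, with its dark tower and slot, is separate from the red one. Next I move over the dock for a close wrist view.

```bash
cat >> h.py <<'E'
def yaw(s=None):
    from scipy.spatial.transform import Rotation as Ro
    q=(s or env.read_state())['ee_rot'];M=Ro.from_quat([q[1],q[2],q[3],q[0]]).as_matrix();return np.degrees(np.arctan2(M[1,1],M[0,1])),M
def plan(tgt,y1,step=22,start=None):
    s=env.read_state();p=np.array(s['tcp_pos']) if start is None else np.array(start[:3],float)
    y=yaw(s)[0] if start is None else start[3]
    n=max(int(np.ceil(np.linalg.norm(np.array(tgt)-p)/step)),int(np.ceil(abs(y1-y)/8)),1)
    dp=(np.array(tgt)-p)/n;dy=(y1-y)/n
    for i in range(n):
        t=np.radians(y+dy*i);ay=np.array([np.cos(t),np.sin(t)]);ax=np.array([-np.sin(t),np.cos(t)])
        print(i,'x %.2f y %.2f z %.2f roll %.2f'%(dp[:2]@ax/25,dp[:2]@ay/25,-dp[2]/25,-dy/8))
E
python3 - <<'E'
from h import *
print(yaw()[0]);print(yaw()[1].round(3));plan([466,180,240],0)
E
```

```text
69.10060668465367
[[-0.934  0.357 -0.001]
 [ 0.357  0.934 -0.001]
 [ 0.    -0.002 -1.   ]]
0 x -0.71 y -0.51 z 0.00 roll 0.41
1 x -0.73 y -0.46 z 0.00 roll 0.41
2 x -0.76 y -0.42 z 0.00 roll 0.41
3 x -0.78 y -0.38 z 0.00 roll 0.41
4 x -0.80 y -0.33 z 0.00 roll 0.41
5 x -0.82 y -0.28 z 0.00 roll 0.41
6 x -0.84 y -0.24 z 0.00 roll 0.41
7 x -0.85 y -0.19 z 0.00 roll 0.41
8 x -0.86 y -0.14 z 0.00 roll 0.41
9 x -0.86 y -0.09 z 0.00 roll 0.41
10 x -0.87 y -0.04 z 0.00 roll 0.41
11 x -0.87 y 0.01 z 0.00 roll 0.41
12 x -0.87 y 0.06 z 0.00 roll 0.41
13 x -0.86 y 0.11 z 0.00 roll 0.41
14 x -0.85 y 0.16 z 0.00 roll 0.41
15 x -0.84 y 0.21 z 0.00 roll 0.41
16 x -0.83 y 0.26 z 0.00 roll 0.41
17 x -0.81 y 0.30 z 0.00 roll 0.41
18 x -0.80 y 0.35 z 0.00 roll 0.41
19 x -0.77 y 0.39 z 0.00 roll 0.41
20 x -0.75 y 0.44 z 0.00 roll 0.41
```

Request:
{"api": "apply_moves", "payload": {"commands": [{"x": -0.71, "y": -0.51, "roll": 0.41, "jaw": 1}, {"x": -0.73, "y": -0.46, "roll": 0.41, "jaw": 1}, {"x": -0.76, "y": -0.42, "roll": 0.41, "jaw": 1}, {"x": -0.78, "y": -0.38, "roll": 0.41, "jaw": 1}, {"x": -0.8, "y": -0.33, "roll": 0.41, "jaw": 1}]}}

```text
invalid input at $.commands[0]: expected keys jaw, x, y, z, roll
```

Request:
{"api": "apply_moves", "payload": {"commands": [{"x": -0.82, "y": -0.28, "roll": 0.41, "jaw": 1}, {"x": -0.84, "y": -0.24, "roll": 0.41, "jaw": 1}, {"x": -0.85, "y": -0.19, "roll": 0.41, "jaw": 1}, {"x": -0.86, "y": -0.14, "roll": 0.41, "jaw": 1}, {"x": -0.86, "y": -0.09, "roll": 0.41, "jaw": 1}]}}

```text
invalid input at $.commands[0]: expected keys jaw, x, y, z, roll
```

Request:
{"api": "apply_moves", "payload": {"commands": [{"x": -0.87, "y": -0.04, "roll": 0.41, "jaw": 1}, {"x": -0.87, "y": 0.01, "roll": 0.41, "jaw": 1}, {"x": -0.87, "y": 0.06, "roll": 0.41, "jaw": 1}, {"x": -0.86, "y": 0.11, "roll": 0.41, "jaw": 1}, {"x": -0.85, "y": 0.16, "roll": 0.41, "jaw": 1}]}}

```text
invalid input at $.commands[0]: expected keys jaw, x, y, z, roll
```

Request:
{"api": "apply_moves", "payload": {"commands": [{"x": -0.84, "y": 0.21, "roll": 0.41, "jaw": 1}, {"x": -0.83, "y": 0.26, "roll": 0.41, "jaw": 1}, {"x": -0.81, "y": 0.3, "roll": 0.41, "jaw": 1}, {"x": -0.8, "y": 0.35, "roll": 0.41, "jaw": 1}, {"x": -0.77, "y": 0.39, "roll": 0.41, "jaw": 1}]}}

```text
invalid input at $.commands[0]: expected keys jaw, x, y, z, roll
```

Request:
{"api": "apply_moves", "payload": {"commands": [{"x": -0.75, "y": 0.44, "roll": 0.41, "jaw": 1}, {"jaw": 1}, {"jaw": 1}, {"jaw": 1}]}}

```text
invalid input at $.commands[0]: expected keys jaw, x, y, z, roll
```

```bash
python3 - <<'E'
from h import *
snap('wrist','pics/w1.png');s=env.read_state();print(s['t'],s['tcp_pos'],yaw(s)[0],ray('wrist',320,200))
E
```

```text
0.2 [214.00798017 560.38416287 240.64362148] 69.09678556622788 (array([141.52852365, 588.18175181, 383.09284937]), array([ 0.26910999, -0.09162998, -0.95881851]))
```

View pics/w1.png

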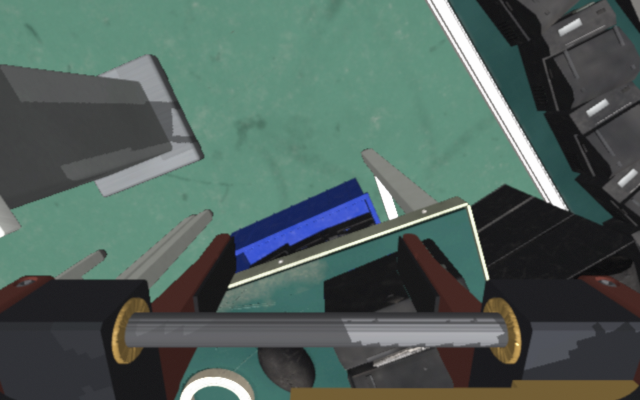

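The rows were refused because every key is needed. The picture is still the starting view: fingers at the bottom (rows over 235), with the upper half of the image clear. I resend, going a little further so the dock appears in the upper half.

Request:
{"api": "apply_moves", "payload": {"commands": [{"x": -0.71, "y": -0.51, "z": 0, "roll": 0.41, "jaw": 1}, {"x": -0.73, "y": -0.46, "z": 0, "roll": 0.41, "jaw": 1}, {"x": -0.76, "y": -0.42, "z": 0, "roll": 0.41, "jaw": 1}, {"x": -0.78, "y": -0.38, "z": 0, "roll": 0.41, "jaw": 1}, {"x": -0.8, "y": -0.33, "z": 0, "roll": 0.41, "jaw": 1}]}}

```text
t: 0.7
tcp_pos: [274.2, 469.3, 241.1]
ee_rot: [-0.0, 0.321, 0.947, -0.0]
contact_force: [0.1, -0.4, -0.1]
grip_width: 88.0
grasp_force: 0.0
```

Request:
{"api": "apply_moves", "payload": {"commands": [{"x": -0.82, "y": -0.28, "z": 0, "roll": 0.41, "jaw": 1}, {"x": -0.84, "y": -0.24, "z": 0, "roll": 0.41, "jaw": 1}, {"x": -0.85, "y": -0.19, "z": 0, "roll": 0.41, "jaw": 1}, {"x": -0.86, "y": -0.14, "z": 0, "roll": 0.41, "jaw": 1}, {"x": -0.86, "y": -0.09, "z": 0, "roll": 0.41, "jaw": 1}]}}

```text
t: 1.2
tcp_pos: [334.4, 378.7, 241.1]
ee_rot: [-0.0, 0.453, 0.892, -0.0]
contact_force: [-0.2, 0.2, -0.1]
grip_width: 87.8
grasp_force: 0.0
```

Request:
{"api": "apply_moves", "payload": {"commands": [{"x": -0.87, "y": -0.04, "z": 0, "roll": 0.41, "jaw": 1}, {"x": -0.87, "y": 0.01, "z": 0, "roll": 0.41, "jaw": 1}, {"x": -0.87, "y": 0.06, "z": 0, "roll": 0.41, "jaw": 1}, {"x": -0.86, "y": 0.11, "z": 0, "roll": 0.41, "jaw": 1}, {"x": -0.85, "y": 0.16, "z": 0, "roll": 0.41, "jaw": 1}]}}

```text
t: 1.7
tcp_pos: [394.7, 288.4, 241.2]
ee_rot: [-0.0, 0.575, 0.818, -0.0]
contact_force: [0.6, -0.3, -1.4]
grip_width: 87.8
grasp_force: 0.0
```

Request:
{"api": "apply_moves", "payload": {"commands": [{"x": -0.84, "y": 0.21, "z": 0, "roll": 0.41, "jaw": 1}, {"x": -0.83, "y": 0.26, "z": 0, "roll": 0.41, "jaw": 1}, {"x": -0.81, "y": 0.3, "z": 0, "roll": 0.41, "jaw": 1}, {"x": -0.8, "y": 0.35, "z": 0, "roll": 0.41, "jaw": 1}, {"x": -0.77, "y": 0.39, "z": 0, "roll": 0.41, "jaw": 1}]}}

```text
t: 2.2
tcp_pos: [455.0, 198.3, 241.2]
ee_rot: [-0.0, 0.686, 0.728, -0.0]
contact_force: [-0.2, 0.4, 0.3]
grip_width: 88.1
grasp_force: 0.0
```

Request:
{"api": "apply_moves", "payload": {"commands": [{"x": -0.75, "y": 0.44, "z": 0, "roll": 0.41, "jaw": 1}, {"x": -1, "y": 0, "z": 0, "roll": 0, "jaw": 1}, {"x": -0.8, "y": 0, "z": 0, "roll": 0, "jaw": 1}, {"x": 0, "y": 0, "z": 0, "roll": 0, "jaw": 1}, {"x": 0, "y": 0, "z": 0, "roll": 0, "jaw": 1}]}}

```text
t: 2.7
tcp_pos: [466.9, 136.1, 241.3]
ee_rot: [-0.0, 0.706, 0.708, 0.0]
contact_force: [-0.2, -0.0, -0.1]
grip_width: 87.6
grasp_force: 0.0
```

```bash
python3 - <<'E'
from h import *
c=imaging.calibration('wrist');a=snap('wrist','pics/w2.png');s=env.read_state();print(s['t'],s['tcp_pos'],yaw(s)[0],ray('wrist',320,200))
import json;json.dump({k:np.array(v).ravel().tolist() for k,v in c.items()},open('c2.json','w'))
E
```

```text
2.75 [466.91309823 136.55802449 241.2841373 ] 0.21624364323380801 (array([466.65553512, 214.12215279, 383.77194806]), array([ 0.013728  , -0.28392889, -0.95882485]))
```

View pics/w2.png

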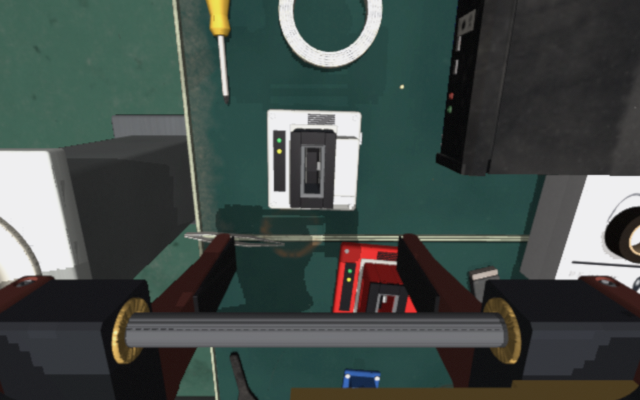

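The dock's light base spans (268..360, 110..209) with the slot at about (313,170), almost aligned with the image. The latch housing is to the right, which is +x. Next I take a closer look from lower down.

Request:
{"api": "apply_moves", "payload": {"commands": [{"x": -0.25, "y": 0, "z": 1, "roll": 0, "jaw": 1}, {"x": -0.25, "y": 0, "z": 1, "roll": 0, "jaw": 1}, {"x": -0.25, "y": 0, "z": 1, "roll": 0, "jaw": 1}, {"x": -0.25, "y": 0, "z": 1, "roll": 0, "jaw": 1}, {"x": -0.25, "y": 0, "z": 0.8, "roll": 0, "jaw": 1}]}}

```text
t: 3.25
tcp_pos: [466.5, 105.7, 119.6]
ee_rot: [-0.001, 0.705, 0.709, -0.0]
contact_force: [0.5, 0.1, -0.1]
grip_width: 88.3
grasp_force: 0.0
```

Request:
{"api": "apply_moves", "payload": {"commands": [{"x": 0, "y": 0, "z": 0, "roll": 0, "jaw": 1}, {"x": 0, "y": 0, "z": 0, "roll": 0, "jaw": 1}]}}

```text
t: 3.45
tcp_pos: [467.0, 105.6, 121.7]
ee_rot: [-0.0, 0.705, 0.709, -0.0]
contact_force: [-0.5, 0.6, 0.9]
grip_width: 87.9
grasp_force: 0.0
```

```bash
python3 - <<'E'
from h import *
import json
c=imaging.calibration('wrist');a=snap('wrist','pics/w3.png');s=env.read_state();print(s['t'],s['tcp_pos'],yaw(s)[0])
json.dump({k:np.array(v).ravel().tolist() for k,v in c.items()},open('c3.json','w'))
P=[onz('scene',265,186,70)];p=proj('wrist',[[466,155,70]])[0];print(p)
x,y=int(p[0])-70,int(p[1])-70
x=max(x,0);y=max(y,0)
cv2.imwrite('pics/w3c.png',cv2.resize(a[y:y+140,x:x+140,::-1],(560,560),interpolation=cv2.INTER_CUBIC));print(x,y)
E
```

```text
3.5 [467.49579257 105.65840441 122.58110249] 0.26637515776328435
[313.55383537 152.57175611]
243 82
```

View pics/w3c.png

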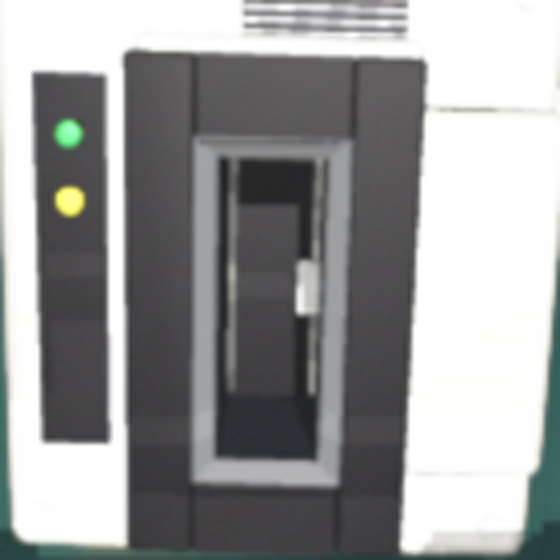

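The crop shows the slot bevel clearly: outer corners at crop (194,140), (355,138), (338,485), (192,485), and inner at about (218,158), (328,156), (317,460), (216,460). The latch housing is on the right, and the white lug is visible inside.

```bash
python3 - <<'E'
from h import *
import json
a=cv2.imread('pics/w3.png')
def on(us,z):
    q=np.array([onz('wrist',u/4+243-.375,v/4+82-.375,z)[:2] for u,v in us])
    c=q.mean(0);e=(q[0]+q[1]-q[2]-q[3])/2;f=(q[1]+q[2]-q[0]-q[3])/2
    print(z,q.round(1).tolist(),'c',c.round(2),'len y',np.linalg.norm(e).round(1),'x',np.linalg.norm(f).round(1),'yaw from y',np.degrees(np.arctan2(-e[0],e[1])).round(2),'from x',np.degrees(np.arctan2(f[1],f[0])).round(2))
on([(194,140),(355,138),(338,485),(192,485)],70)
on([(218,158),(328,156),(317,460),(216,460)],67)
on([(124,52),(426,60),(402,550),(130,548)],70)
on([(68,133),(68,133),(70,200),(70,200)],18)
s=env.read_state();plan([530,-280,220],-4)
E
```

```text
70 [[452.9, 175.8], [476.3, 176.2], [474.6, 123.6], [451.8, 123.5]] c [463.89 149.76] len y 52.4 x 23.1 yaw from y -1.57 from x 0.62
67 [[456.2, 173.1], [472.5, 173.5], [471.3, 126.8], [455.4, 126.7]] c [463.85 150.02] len y 46.5 x 16.1 yaw from y -1.23 from x 0.79
70 [[443.2, 187.8], [486.2, 187.0], [484.9, 112.9], [441.8, 113.0]] c [464.01 150.18] len y 74.5 x 43.0 yaw from y -1.05 from x -0.67
18 [[426.2, 174.9], [426.2, 174.9], [426.0, 162.8], [426.0, 162.8]] c [426.08 168.87] len y 12.1 x 0.0 yaw from y -0.75 from x 0.0
0 x -0.81 y 0.13 z -0.21 roll 0.03
1 x -0.81 y 0.13 z -0.21 roll 0.03
2 x -0.81 y 0.13 z -0.21 roll 0.03
3 x -0.81 y 0.14 z -0.21 roll 0.03
4 x -0.81 y 0.14 z -0.21 roll 0.03
5 x -0.81 y 0.14 z -0.21 roll 0.03
6 x -0.81 y 0.15 z -0.21 roll 0.03
7 x -0.81 y 0.15 z -0.21 roll 0.03
8 x -0.81 y 0.15 z -0.21 roll 0.03
9 x -0.81 y 0.16 z -0.21 roll 0.03
10 x -0.81 y 0.16 z -0.21 roll 0.03
11 x -0.81 y 0.16 z -0.21 roll 0.03
12 x -0.81 y 0.17 z -0.21 roll 0.03
13 x -0.80 y 0.17 z -0.21 roll 0.03
14 x -0.80 y 0.17 z -0.21 roll 0.03
15 x -0.80 y 0.18 z -0.21 roll 0.03
16 x -0.80 y 0.18 z -0.21 roll 0.03
17 x -0.80 y 0.18 z -0.21 roll 0.03
18 x -0.80 y 0.18 z -0.21 roll 0.03
```

Measured sizes match the drawing (52.4 and 46.5 mm). The slot is at about (463.9, 150.0), yaw about −1.0°. Now on to the rack.

Request:
{"api": "apply_moves", "payload": {"commands": [{"x": -0.81, "y": 0.12, "z": -0.2, "roll": 0.03, "jaw": 1}, {"x": -0.81, "y": 0.12, "z": -0.2, "roll": 0.03, "jaw": 1}, {"x": -0.81, "y": 0.13, "z": -0.2, "roll": 0.03, "jaw": 1}, {"x": -0.81, "y": 0.13, "z": -0.2, "roll": 0.03, "jaw": 1}, {"x": -0.81, "y": 0.14, "z": -0.2, "roll": 0.03, "jaw": 1}]}}

```text
t: 4.0
tcp_pos: [483.6, 3.3, 148.7]
ee_rot: [0.001, 0.713, 0.701, 0.001]
contact_force: [0.3, 0.2, 0.7]
grip_width: 88.1
grasp_force: 0.0
```

Request:
{"api": "apply_moves", "payload": {"commands": [{"x": -0.81, "y": 0.14, "z": 0, "roll": 0.03, "jaw": 1}, {"x": -0.81, "y": 0.14, "z": 0, "roll": 0.03, "jaw": 1}, {"x": -0.81, "y": 0.14, "z": 0, "roll": 0.03, "jaw": 1}, {"x": -0.81, "y": 0.15, "z": 0, "roll": 0.03, "jaw": 1}, {"x": -0.81, "y": 0.15, "z": 0, "roll": 0.03, "jaw": 1}]}}

```text
t: 4.5
tcp_pos: [499.1, -98.6, 148.5]
ee_rot: [0.001, 0.72, 0.694, 0.001]
contact_force: [-0.3, -0.1, 1.7]
grip_width: 88.2
grasp_force: 0.0
```

Request:
{"api": "apply_moves", "payload": {"commands": [{"x": -0.81, "y": 0.15, "z": 0, "roll": 0.03, "jaw": 1}, {"x": -0.81, "y": 0.15, "z": 0, "roll": 0.03, "jaw": 1}, {"x": -0.81, "y": 0.16, "z": 0, "roll": 0.03, "jaw": 1}, {"x": -0.81, "y": 0.16, "z": 0, "roll": 0.03, "jaw": 1}, {"x": -0.81, "y": 0.16, "z": 0, "roll": 0.03, "jaw": 1}]}}

```text
t: 5.0
tcp_pos: [514.0, -200.8, 148.4]
ee_rot: [0.001, 0.728, 0.686, 0.001]
contact_force: [0.6, 0.7, -0.9]
grip_width: 87.6
grasp_force: 0.0
```

Request:
{"api": "apply_moves", "payload": {"commands": [{"x": -0.81, "y": 0.17, "z": 0, "roll": 0.03, "jaw": 1}, {"x": -0.81, "y": 0.17, "z": 0, "roll": 0.03, "jaw": 1}, {"x": -0.81, "y": 0.17, "z": 0, "roll": 0.03, "jaw": 1}, {"x": -0.81, "y": 0.17, "z": 0, "roll": 0, "jaw": 1}, {"x": -0.81, "y": 0.17, "z": 0, "roll": 0, "jaw": 1}]}}

```text
t: 5.5
tcp_pos: [528.1, -303.7, 147.6]
ee_rot: [0.001, 0.732, 0.681, 0.0]
contact_force: [0.3, 0.8, 0.7]
grip_width: 87.9
grasp_force: 0.0
```

Request:
{"api": "apply_moves", "payload": {"commands": [{"x": 0, "y": 0, "z": 0, "roll": 0, "jaw": 1}, {"x": 0, "y": 0, "z": 0, "roll": 0, "jaw": 1}, {"x": 0, "y": 0, "z": 0, "roll": 0, "jaw": 1}]}}

```text
t: 5.8
tcp_pos: [527.6, -301.9, 146.8]
ee_rot: [0.0, 0.732, 0.682, 0.0]
contact_force: [-0.3, 1.0, -0.4]
grip_width: 87.7
grasp_force: 0.0
```

```bash
python3 - <<'E'
from h import *
a=snap('wrist','pics/w4.png');s=env.read_state();print(s['t'],s['tcp_pos'],yaw(s)[0])
H=cv2.cvtColor(a,cv2.COLOR_RGB2HSV);m=cv2.inRange(H,(8,140,90),(18,255,255))
n,_,S,c=cv2.connectedComponentsWithStats(m)
for i in range(1,n):
  if S[i,4]>100: print(S[i],c[i].round(1))
p=proj('wrist',[[528,-247,96]])[0];print(p)
x,y=max(int(p[0])-80,0),max(int(p[1])-70,0)
cv2.imwrite('pics/w4c.png',cv2.resize(a[y:y+140,x:x+160,::-1],(640,560),interpolation=cv2.INTER_CUBIC));print(x,y)
E
```

```text
5.85 [ 527.55652419 -301.81352936  146.76940893] -4.044334654059758
[493   0  27  48 437] [502.2  24.9]
[295 106  24  75 481] [306.6 143.6]
[309.89395437 143.82778758]
229 73
```

View pics/w4c.png

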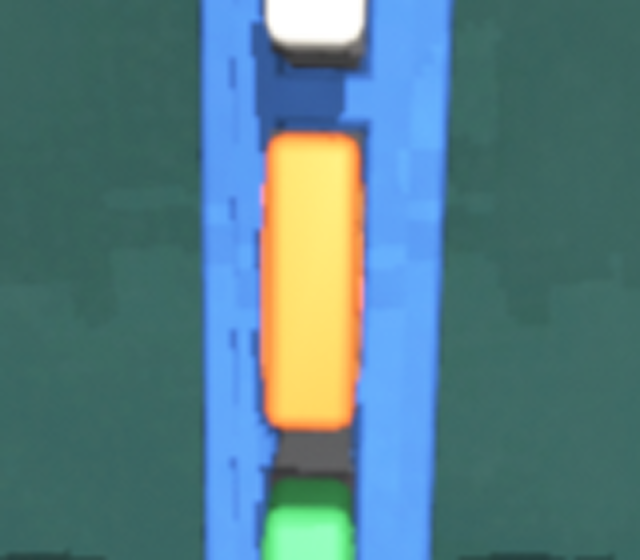

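The crop shows the orange cap from above, between white (top) and green (bottom). The cap top's corners are about (266,132), (361,132), (354,430), (262,430) in crop pixels.

```bash
python3 - <<'E'
from h import *
def on(us,z):
    q=np.array([onz('wrist',u/4+229-.375,v/4+73-.375,z)[:2] for u,v in us])
    c=q.mean(0);e=(q[0]+q[1]-q[2]-q[3])/2;f=(q[1]+q[2]-q[0]-q[3])/2
    print(z,q.round(1).tolist(),'c',c.round(2),'len y',np.linalg.norm(e).round(1),'x',np.linalg.norm(f).round(1),'yaw from y',np.degrees(np.arctan2(-e[0],e[1])).round(2),'from x',np.degrees(np.arctan2(f[1],f[0])).round(2))
    return c
c=on([(266,132),(361,132),(354,430),(262,430)],95)
on([(203,5),(452,5),(433,555),(205,555)],10)
plan([c[0],c[1],146],-4)
print();plan([c[0],c[1],82],-4,start=[c[0],c[1],146.8,-4])
E
```

```text
95 [[521.2, -224.9], [534.7, -225.9], [530.7, -269.3], [516.7, -268.3]] c [ 525.84 -247.11] len y 43.6 x 13.8 yaw from y -5.57 from x -4.03
10 [[505.6, -199.9], [555.3, -203.4], [545.5, -319.0], [494.2, -315.4]] c [ 525.15 -259.44] len y 116.0 x 50.6 yaw from y -5.24 from x -4.03
0 x 0.73 y -0.07 z 0.01 roll -0.00
1 x 0.73 y -0.07 z 0.01 roll -0.00
2 x 0.73 y -0.07 z 0.01 roll -0.00

0 x 0.00 y 0.00 z 0.86 roll -0.00
1 x 0.00 y 0.00 z 0.86 roll -0.00
2 x 0.00 y 0.00 z 0.86 roll -0.00
```

Request:
{"api": "apply_moves", "payload": {"commands": [{"x": 0.73, "y": -0.07, "z": 0, "roll": 0.15, "jaw": 1}, {"x": 0.73, "y": -0.06, "z": 0, "roll": 0, "jaw": 1}, {"x": 0.73, "y": -0.06, "z": 0, "roll": 0, "jaw": 1}, {"x": 0, "y": 0, "z": 0.8, "roll": 0, "jaw": 0.6}, {"x": 0, "y": 0, "z": 0.8, "roll": 0, "jaw": 0.5}]}}

```text
t: 6.35
tcp_pos: [528.0, -246.0, 107.2]
ee_rot: [0.001, 0.738, 0.675, 0.001]
contact_force: [0.5, -0.5, -0.5]
grip_width: 75.4
grasp_force: 0.0
```

Request:
{"api": "apply_moves", "payload": {"commands": [{"x": 0, "y": 0, "z": 0.7, "roll": 0, "jaw": 0.4}, {"x": 0, "y": 0, "z": 0.3, "roll": 0, "jaw": 0.4}, {"x": 0, "y": 0, "z": 0, "roll": 0, "jaw": 0.4}, {"x": 0, "y": 0, "z": 0, "roll": 0, "jaw": 0.4}]}}

```text
t: 6.75
tcp_pos: [527.6, -247.4, 82.3]
ee_rot: [0.001, 0.739, 0.674, 0.0]
contact_force: [0.2, -0.4, 0.1]
grip_width: 43.5
grasp_force: 0.0
```

Request:
{"api": "apply_moves", "payload": {"commands": [{"x": 0, "y": -0.07, "z": 0, "roll": 0, "jaw": 0.25}, {"x": 0, "y": 0, "z": 0, "roll": 0, "jaw": 0.2}, {"x": 0, "y": 0, "z": 0, "roll": 0, "jaw": 0.1}, {"x": 0, "y": 0, "z": 0, "roll": 0, "jaw": 0}, {"x": 0, "y": 0, "z": 0, "roll": 0, "jaw": 0}], "grip_force": 25}}

```text
t: 7.25
tcp_pos: [525.7, -247.7, 81.8]
ee_rot: [0.0, 0.739, 0.674, 0.0]
contact_force: [0.5, 0.0, 2.6]
grip_width: 14.0
grasp_force: 25.0
```

Request:
{"api": "apply_moves", "payload": {"commands": [{"x": 0, "y": 0, "z": 0, "roll": 0, "jaw": 0}, {"x": 0, "y": 0, "z": 0, "roll": 0, "jaw": 0}, {"x": 0, "y": 0, "z": 0, "roll": 0, "jaw": 0}]}}

```text
t: 7.55
tcp_pos: [525.6, -247.7, 81.8]
ee_rot: [0.0, 0.739, 0.674, 0.0]
contact_force: [-0.6, 0.3, 4.5]
grip_width: 13.8
grasp_force: 25.0
```

Request:
{"api": "apply_moves", "payload": {"commands": [{"x": 0, "y": 0, "z": -0.4, "roll": 0, "jaw": 0}, {"x": 0, "y": 0, "z": -0.7, "roll": 0, "jaw": 0}, {"x": 0, "y": 0, "z": -0.8, "roll": 0, "jaw": 0}, {"x": 0, "y": 0, "z": -0.8, "roll": 0, "jaw": 0}, {"x": 0, "y": 0, "z": -0.8, "roll": 0, "jaw": 0}]}}

```text
t: 8.05
tcp_pos: [525.2, -247.3, 169.5]
ee_rot: [-0.0, 0.739, 0.674, -0.0]
contact_force: [-0.0, 0.9, -1.3]
grip_width: 14.0
grasp_force: 25.0
```

Request:
{"api": "apply_moves", "payload": {"commands": [{"x": 0, "y": 0, "z": -0.5, "roll": 0, "jaw": 0}, {"x": 0, "y": 0, "z": 0, "roll": 0, "jaw": 0}, {"x": 0, "y": 0, "z": 0, "roll": 0, "jaw": 0}]}}

```text
t: 8.35
tcp_pos: [525.4, -247.4, 180.7]
ee_rot: [-0.0, 0.739, 0.674, -0.0]
contact_force: [0.2, -0.4, -1.0]
grip_width: 13.9
grasp_force: 25.0
```

```bash
python3 - <<'E'
from h import *
s=env.read_state();print(s['t'],s['tcp_pos'],yaw(s)[0],s['contact_force'],s['grip_width']);plan([463.9,149.4,170],-1.1)
E
```

```text
8.35 [ 525.35712198 -247.42844905  180.69915759] -5.299254358408161 [ 0.23504211 -0.40055046 -1.03943463] 13.871352769260092
0 x 0.82 y -0.21 z 0.02 roll -0.03
1 x 0.82 y -0.20 z 0.02 roll -0.03
2 x 0.82 y -0.20 z 0.02 roll -0.03
3 x 0.82 y -0.20 z 0.02 roll -0.03
4 x 0.82 y -0.19 z 0.02 roll -0.03
5 x 0.82 y -0.19 z 0.02 roll -0.03
6 x 0.82 y -0.19 z 0.02 roll -0.03
7 x 0.83 y -0.18 z 0.02 roll -0.03
8 x 0.83 y -0.18 z 0.02 roll -0.03
9 x 0.83 y -0.18 z 0.02 roll -0.03
10 x 0.83 y -0.17 z 0.02 roll -0.03
11 x 0.83 y -0.17 z 0.02 roll -0.03
12 x 0.83 y -0.17 z 0.02 roll -0.03
13 x 0.83 y -0.16 z 0.02 roll -0.03
14 x 0.83 y -0.16 z 0.02 roll -0.03
15 x 0.83 y -0.16 z 0.02 roll -0.03
16 x 0.83 y -0.16 z 0.02 roll -0.03
17 x 0.83 y -0.15 z 0.02 roll -0.03
18 x 0.83 y -0.15 z 0.02 roll -0.03
```

Request:
{"api": "apply_moves", "payload": {"commands": [{"x": 0.82, "y": -0.21, "z": 0.02, "roll": -0.03, "jaw": 0}, {"x": 0.82, "y": -0.2, "z": 0.02, "roll": -0.03, "jaw": 0}, {"x": 0.82, "y": -0.2, "z": 0.02, "roll": -0.03, "jaw": 0}, {"x": 0.82, "y": -0.2, "z": 0.02, "roll": -0.03, "jaw": 0}, {"x": 0.82, "y": -0.19, "z": 0.02, "roll": -0.03, "jaw": 0}]}}

```text
t: 8.85
tcp_pos: [508.3, -142.3, 176.9]
ee_rot: [-0.001, 0.732, 0.681, -0.001]
contact_force: [-0.1, 0.3, -0.8]
grip_width: 13.8
grasp_force: 25.0
```

Request:
{"api": "apply_moves", "payload": {"commands": [{"x": 0.82, "y": -0.19, "z": 0.02, "roll": -0.03, "jaw": 0}, {"x": 0.82, "y": -0.19, "z": 0.02, "roll": -0.03, "jaw": 0}, {"x": 0.83, "y": -0.18, "z": 0.02, "roll": -0.03, "jaw": 0}, {"x": 0.83, "y": -0.18, "z": 0.02, "roll": -0.03, "jaw": 0}, {"x": 0.83, "y": -0.18, "z": 0.02, "roll": -0.03, "jaw": 0}]}}

```text
t: 9.35
tcp_pos: [491.9, -37.9, 174.5]
ee_rot: [-0.001, 0.725, 0.689, -0.001]
contact_force: [0.2, 0.1, -0.7]
grip_width: 13.8
grasp_force: 25.0
```

Request:
{"api": "apply_moves", "payload": {"commands": [{"x": 0.83, "y": -0.17, "z": 0.02, "roll": -0.03, "jaw": 0}, {"x": 0.83, "y": -0.17, "z": 0.02, "roll": -0.03, "jaw": 0}, {"x": 0.83, "y": -0.17, "z": 0.02, "roll": -0.03, "jaw": 0}, {"x": 0.83, "y": -0.16, "z": 0.02, "roll": -0.03, "jaw": 0}, {"x": 0.83, "y": -0.16, "z": 0.02, "roll": -0.03, "jaw": 0}]}}

```text
t: 9.85
tcp_pos: [475.5, 66.5, 172.0]
ee_rot: [-0.001, 0.717, 0.697, -0.001]
contact_force: [0.8, 0.1, -0.3]
grip_width: 13.7
grasp_force: 25.0
```

Request:
{"api": "apply_moves", "payload": {"commands": [{"x": 0.83, "y": -0.16, "z": 0, "roll": -0.03, "jaw": 0}, {"x": 0.83, "y": -0.16, "z": 0, "roll": -0.03, "jaw": 0}, {"x": 0.6, "y": -0.15, "z": 0, "roll": -0.03, "jaw": 0}, {"x": 0, "y": 0, "z": 0, "roll": 0, "jaw": 0}, {"x": 0, "y": 0, "z": 0, "roll": 0, "jaw": 0}]}}

```text
t: 10.35
tcp_pos: [465.7, 122.3, 172.6]
ee_rot: [-0.0, 0.713, 0.701, -0.001]
contact_force: [-0.5, -0.0, -0.5]
grip_width: 14.1
grasp_force: 25.0
```

```bash
python3 - <<'E'
from h import *
s=env.read_state();print(s['t'],s['tcp_pos'],yaw(s)[0],s['contact_force'],s['grip_width']);plan([463.9,149.4,154],-1.1,step=60)
a=snap('wrist','pics/w5.png');b=snap('side','pics/s5.png')
cv2.imwrite('pics/m5.png',np.hstack([a[180:400,200:440,::-1],b[100:320,220:440,::-1]]))
E
```

```text
10.35 [465.73768697 122.25040793 172.64447258] -0.9453723230089943 [-5.41104365e-01 -3.18894756e-04 -4.51416257e-01] 14.059954118336586
0 x 1.08 y -0.09 z 0.75 roll 0.02
```

View pics/m5.png

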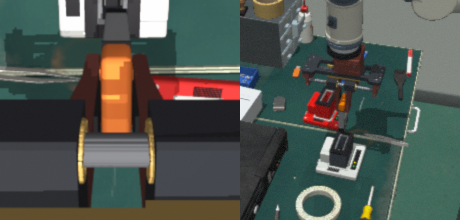

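The module is held upright between the fingers, just short of the grey dock. Next I move it over the slot.

Request:
{"api": "apply_moves", "payload": {"commands": [{"x": 0.54, "y": -0.04, "z": 0.3, "roll": 0.02, "jaw": 0}, {"x": 0.54, "y": -0.05, "z": 0.3, "roll": 0, "jaw": 0}, {"x": 0, "y": 0, "z": 0, "roll": 0, "jaw": 0}, {"x": 0, "y": 0, "z": 0, "roll": 0, "jaw": 0}, {"x": 0, "y": 0, "z": 0, "roll": 0, "jaw": 0}]}}

```text
t: 10.95
tcp_pos: [464.5, 149.2, 159.1]
ee_rot: [0.0, 0.714, 0.7, 0.0]
contact_force: [0.2, 0.2, -0.2]
grip_width: 14.0
grasp_force: 25.0
```

```bash
python3 - <<'E'
from h import *
s=env.read_state();print(s['t'],s['tcp_pos'],yaw(s)[0],s['contact_force']);plan([463.9,149.4,148],-1.1,step=60)
E
```

```text
10.95 [464.52562743 149.19843285 159.07915388] -1.1517928010555456 [ 0.16150749  0.20778747 -0.21147706]
0 x 0.01 y -0.03 z 0.44 roll -0.01
```

Request:
{"api": "apply_moves", "payload": {"commands": [{"x": 0, "y": -0.02, "z": 0.2, "roll": 0, "jaw": 0}, {"x": 0, "y": 0, "z": 0.2, "roll": 0, "jaw": 0}, {"x": 0, "y": 0, "z": 0.16, "roll": 0, "jaw": 0}, {"x": 0, "y": 0, "z": 0.08, "roll": 0, "jaw": 0}]}}

```text
t: 11.35
tcp_pos: [463.6, 149.4, 142.0]
ee_rot: [-0.0, 0.714, 0.7, -0.0]
contact_force: [1.3, 0.3, -1.0]
grip_width: 13.9
grasp_force: 25.0
```

Request:
{"api": "apply_moves", "payload": {"commands": [{"x": 0, "y": 0, "z": 0.08, "roll": 0, "jaw": 0}, {"x": 0, "y": 0, "z": 0.08, "roll": 0, "jaw": 0}]}}

```text
t: 11.55
tcp_pos: [463.9, 149.6, 138.7]
ee_rot: [0.0, 0.714, 0.7, 0.0]
contact_force: [-0.2, 0.2, -0.1]
grip_width: 13.9
grasp_force: 25.0
```

Request:
{"api": "apply_moves", "payload": {"commands": [{"x": 0, "y": 0, "z": 0.08, "roll": 0, "jaw": 0}, {"x": 0, "y": 0, "z": 0.08, "roll": 0, "jaw": 0}]}}

```text
t: 11.75
tcp_pos: [463.9, 149.6, 134.8]
ee_rot: [0.0, 0.714, 0.7, 0.0]
contact_force: [0.5, 1.0, 0.0]
grip_width: 13.7
grasp_force: 25.0
```

It is entering freely. The depth below the mouth is about 145.8 − TCP z.

Request:
{"api": "apply_moves", "payload": {"commands": [{"x": 0, "y": 0, "z": 0.12, "roll": 0, "jaw": 0}, {"x": 0, "y": 0, "z": 0.12, "roll": 0, "jaw": 0}, {"x": 0, "y": 0, "z": 0.12, "roll": 0, "jaw": 0}]}}

```text
t: 12.05
tcp_pos: [463.8, 149.6, 125.5]
ee_rot: [-0.0, 0.714, 0.7, -0.0]
contact_force: [0.0, 1.1, -1.0]
grip_width: 14.0
grasp_force: 25.0
```

Request:
{"api": "apply_moves", "payload": {"commands": [{"x": 0, "y": 0, "z": 0.1, "roll": 0, "jaw": 0}, {"x": 0, "y": 0, "z": 0.08, "roll": 0, "jaw": 0}, {"x": 0, "y": 0, "z": 0.06, "roll": 0, "jaw": 0}]}}

```text
t: 12.35
tcp_pos: [463.8, 149.6, 119.6]
ee_rot: [-0.0, 0.714, 0.7, -0.0]
contact_force: [0.4, -0.9, -0.4]
grip_width: 13.7
grasp_force: 25.0
```

Request:
{"api": "apply_moves", "payload": {"commands": [{"x": 0, "y": 0, "z": 0.05, "roll": 0, "jaw": 0}, {"x": 0, "y": 0, "z": 0.05, "roll": 0, "jaw": 0}, {"x": 0, "y": 0, "z": 0.05, "roll": 0, "jaw": 0}]}}

```text
t: 12.65
tcp_pos: [463.9, 149.6, 116.1]
ee_rot: [0.0, 0.714, 0.7, 0.0]
contact_force: [-0.6, -1.5, -0.6]
grip_width: 14.0
grasp_force: 25.0
```

Request:
{"api": "apply_moves", "payload": {"commands": [{"x": 0, "y": 0, "z": 0.04, "roll": 0, "jaw": 0}, {"x": 0, "y": 0, "z": 0.04, "roll": 0, "jaw": 0}, {"x": 0, "y": 0, "z": 0.04, "roll": 0, "jaw": 0}]}}

```text
t: 12.95
tcp_pos: [464.0, 149.7, 113.6]
ee_rot: [0.0, 0.714, 0.7, 0.0]
contact_force: [-1.3, -0.3, 3.1]
grip_width: 13.6
grasp_force: 25.0
```

Request:
{"api": "apply_moves", "payload": {"commands": [{"x": 0, "y": 0, "z": 0.04, "roll": 0, "jaw": 0}, {"x": 0, "y": 0, "z": 0.04, "roll": 0, "jaw": 0}]}}

```text
t: 13.15
tcp_pos: [464.0, 149.7, 111.6]
ee_rot: [0.0, 0.714, 0.7, 0.0]
contact_force: [-2.3, 0.1, 3.9]
grip_width: 14.0
grasp_force: 25.0
```

There is contact at about 31.8 mm depth, so the empty seat was left locked. I press on to its stop (about TCP z 108).

Request:
{"api": "apply_moves", "payload": {"commands": [{"x": 0, "y": 0, "z": 0.04, "roll": 0, "jaw": 0}, {"x": 0, "y": 0, "z": 0.04, "roll": 0, "jaw": 0}]}}

```text
t: 13.35
tcp_pos: [464.0, 149.7, 109.4]
ee_rot: [0.0, 0.714, 0.7, 0.0]
contact_force: [-1.2, 0.1, 4.4]
grip_width: 13.7
grasp_force: 25.0
```

Request:
{"api": "apply_moves", "payload": {"commands": [{"x": 0, "y": 0, "z": 0.04, "roll": 0, "jaw": 0}, {"x": 0, "y": 0, "z": 0.03, "roll": 0, "jaw": 0}]}}

```text
t: 13.55
tcp_pos: [464.0, 149.6, 107.8]
ee_rot: [0.0, 0.714, 0.7, 0.0]
contact_force: [-3.7, 0.5, 8.5]
grip_width: 13.9
grasp_force: 25.0
```

Request:
{"api": "apply_moves", "payload": {"commands": [{"x": 0, "y": 0, "z": 0.02, "roll": 0, "jaw": 0}, {"x": 0, "y": 0, "z": 0, "roll": 0, "jaw": 0}]}}

```text
t: 13.75
tcp_pos: [464.1, 149.7, 107.8]
ee_rot: [0.0, 0.714, 0.7, 0.001]
contact_force: [-2.5, -0.0, 8.5]
grip_width: 13.6
grasp_force: 25.0
```

Request:
{"api": "apply_moves", "payload": {"commands": [{"x": 0, "y": 0, "z": 0.03, "roll": 0, "jaw": 0}, {"x": 0, "y": 0, "z": 0, "roll": 0, "jaw": 0}]}}

```text
t: 13.95
tcp_pos: [464.1, 149.6, 107.8]
ee_rot: [0.0, 0.714, 0.7, 0.001]
contact_force: [-3.9, -0.8, 12.1]
grip_width: 13.9
grasp_force: 25.0
```

Request:
{"api": "apply_moves", "payload": {"commands": [{"x": 0, "y": 0, "z": 0.02, "roll": 0, "jaw": 0}, {"x": 0, "y": 0, "z": 0, "roll": 0, "jaw": 0}]}}

```text
t: 14.15
tcp_pos: [464.2, 149.7, 107.7]
ee_rot: [0.0, 0.714, 0.7, 0.001]
contact_force: [-4.2, -1.4, 13.0]
grip_width: 13.9
grasp_force: 25.0
```

At the stop with 13 N. I let off by raising the tool, wait for the seat to rise, then feel for the floor again.

Request:
{"api": "apply_moves", "payload": {"commands": [{"x": 0, "y": 0, "z": -0.12, "roll": 0, "jaw": 0}, {"x": 0, "y": 0, "z": -0.12, "roll": 0, "jaw": 0}, {"x": 0, "y": 0, "z": -0.12, "roll": 0, "jaw": 0}, {"x": 0, "y": 0, "z": -0.06, "roll": 0, "jaw": 0}, {"x": 0, "y": 0, "z": 0, "roll": 0, "jaw": 0}]}}

```text
t: 14.65
tcp_pos: [464.0, 149.5, 116.1]
ee_rot: [0.0, 0.714, 0.7, 0.0]
contact_force: [0.4, 0.3, 1.6]
grip_width: 13.9
grasp_force: 25.0
```

Request:
{"api": "apply_moves", "payload": {"commands": [{"x": 0, "y": 0, "z": 0, "roll": 0, "jaw": 0}, {"x": 0, "y": 0, "z": 0, "roll": 0, "jaw": 0}, {"x": 0, "y": 0, "z": 0, "roll": 0, "jaw": 0}, {"x": 0, "y": 0, "z": 0.06, "roll": 0, "jaw": 0}, {"x": 0, "y": 0, "z": 0.08, "roll": 0, "jaw": 0}]}}

```text
t: 15.15
tcp_pos: [463.9, 149.7, 112.9]
ee_rot: [-0.0, 0.714, 0.7, 0.0]
contact_force: [-1.1, 0.5, 4.6]
grip_width: 13.8
grasp_force: 25.0
```

Request:
{"api": "apply_moves", "payload": {"commands": [{"x": 0, "y": 0, "z": 0.06, "roll": 0, "jaw": 0}, {"x": 0, "y": 0, "z": 0.06, "roll": 0, "jaw": 0}]}}

```text
t: 15.35
tcp_pos: [463.8, 149.6, 109.6]
ee_rot: [-0.0, 0.714, 0.7, 0.0]
contact_force: [-1.3, 0.3, 4.5]
grip_width: 13.8
grasp_force: 25.0
```

There is still about 4.5 N, so the lug seems to be in the way still. I press to the stop again.

Request:
{"api": "apply_moves", "payload": {"commands": [{"x": 0, "y": 0, "z": 0.05, "roll": 0, "jaw": 0}, {"x": 0, "y": 0, "z": 0.04, "roll": 0, "jaw": 0}]}}

```text
t: 15.55
tcp_pos: [464.0, 149.6, 107.8]
ee_rot: [0.0, 0.714, 0.7, 0.0]
contact_force: [-2.8, 0.4, 9.6]
grip_width: 14.2
grasp_force: 25.0
```

Request:
{"api": "apply_moves", "payload": {"commands": [{"x": 0, "y": 0, "z": 0.04, "roll": 0, "jaw": 0}]}}

```text
t: 15.65
tcp_pos: [464.1, 149.7, 107.7]
ee_rot: [0.0, 0.714, 0.7, 0.001]
contact_force: [-3.1, -0.9, 14.1]
grip_width: 13.8
grasp_force: 25.0
```

Request:
{"api": "apply_moves", "payload": {"commands": [{"x": 0, "y": 0, "z": 0.02, "roll": 0, "jaw": 0}]}}

```text
t: 15.75
tcp_pos: [464.2, 149.7, 107.8]
ee_rot: [0.0, 0.714, 0.7, 0.001]
contact_force: [-5.0, -0.3, 13.5]
grip_width: 13.8
grasp_force: 25.0
```

Contact may have blocked the seat's rise, because I stopped at 30 mm depth with the lug still pushing up. This time I raise higher (about 20 mm depth), so that the lug can rise and retract.

Request:
{"api": "apply_moves", "payload": {"commands": [{"x": 0, "y": 0, "z": -0.15, "roll": 0, "jaw": 0}, {"x": 0, "y": 0, "z": -0.15, "roll": 0, "jaw": 0}, {"x": 0, "y": 0, "z": -0.15, "roll": 0, "jaw": 0}, {"x": 0, "y": 0, "z": -0.2, "roll": 0, "jaw": 0}, {"x": 0, "y": 0, "z": -0.15, "roll": 0, "jaw": 0}]}}

```text
t: 16.25
tcp_pos: [463.7, 149.5, 125.8]
ee_rot: [-0.0, 0.714, 0.7, -0.0]
contact_force: [-0.3, 0.2, -0.5]
grip_width: 13.8
grasp_force: 25.0
```

Request:
{"api": "apply_moves", "payload": {"commands": [{"x": 0, "y": 0, "z": 0, "roll": 0, "jaw": 0}, {"x": 0, "y": 0, "z": 0, "roll": 0, "jaw": 0}, {"x": 0, "y": 0, "z": 0, "roll": 0, "jaw": 0}, {"x": 0, "y": 0, "z": 0, "roll": 0, "jaw": 0}, {"x": 0, "y": 0, "z": 0.1, "roll": 0, "jaw": 0}]}}

```text
t: 16.75
tcp_pos: [464.0, 149.6, 123.5]
ee_rot: [0.0, 0.714, 0.7, 0.0]
contact_force: [-0.3, 0.1, -0.6]
grip_width: 14.0
grasp_force: 25.0
```

Request:
{"api": "apply_moves", "payload": {"commands": [{"x": 0, "y": 0, "z": 0.1, "roll": 0, "jaw": 0}, {"x": 0, "y": 0, "z": 0.08, "roll": 0, "jaw": 0}, {"x": 0, "y": 0, "z": 0.06, "roll": 0, "jaw": 0}]}}

```text
t: 17.05
tcp_pos: [463.7, 149.6, 116.9]
ee_rot: [-0.0, 0.714, 0.7, -0.0]
contact_force: [-0.4, -0.2, -0.9]
grip_width: 13.9
grasp_force: 25.0
```

Request:
{"api": "apply_moves", "payload": {"commands": [{"x": 0, "y": 0, "z": 0.06, "roll": 0, "jaw": 0}, {"x": 0, "y": 0, "z": 0.06, "roll": 0, "jaw": 0}]}}

```text
t: 17.25
tcp_pos: [463.9, 149.6, 114.2]
ee_rot: [-0.0, 0.714, 0.7, -0.0]
contact_force: [1.0, -0.1, -0.5]
grip_width: 13.8
grasp_force: 25.0
```

Request:
{"api": "apply_moves", "payload": {"commands": [{"x": 0, "y": 0, "z": 0.05, "roll": 0, "jaw": 0}, {"x": 0, "y": 0, "z": 0.05, "roll": 0, "jaw": 0}]}}

```text
t: 17.45
tcp_pos: [463.9, 149.6, 111.8]
ee_rot: [0.0, 0.714, 0.7, 0.0]
contact_force: [1.0, -0.2, -0.5]
grip_width: 13.9
grasp_force: 25.0
```

Request:
{"api": "apply_moves", "payload": {"commands": [{"x": 0, "y": 0, "z": 0.05, "roll": 0, "jaw": 0}, {"x": 0, "y": 0, "z": 0.05, "roll": 0, "jaw": 0}]}}

```text
t: 17.65
tcp_pos: [463.9, 149.6, 109.3]
ee_rot: [0.0, 0.714, 0.7, 0.0]
contact_force: [0.0, 0.5, -0.2]
grip_width: 14.0
grasp_force: 25.0
```

Request:
{"api": "apply_moves", "payload": {"commands": [{"x": 0, "y": 0, "z": 0.05, "roll": 0, "jaw": 0}, {"x": 0, "y": 0, "z": 0.05, "roll": 0, "jaw": 0}]}}

```text
t: 17.85
tcp_pos: [463.9, 149.6, 107.0]
ee_rot: [0.0, 0.714, 0.7, 0.0]
contact_force: [-0.8, -0.1, 1.9]
grip_width: 14.0
grasp_force: 25.0
```

The lug is gone and the module is on the raised seat. Now I press to the stop (TCP about 95.5).

Request:
{"api": "apply_moves", "payload": {"commands": [{"x": 0, "y": 0, "z": 0.05, "roll": 0, "jaw": 0}, {"x": 0, "y": 0, "z": 0.05, "roll": 0, "jaw": 0}, {"x": 0, "y": 0, "z": 0.05, "roll": 0, "jaw": 0}]}}

```text
t: 18.15
tcp_pos: [464.0, 149.6, 103.3]
ee_rot: [0.0, 0.714, 0.7, 0.0]
contact_force: [-1.2, 0.4, 2.2]
grip_width: 14.0
grasp_force: 25.0
```

Request:
{"api": "apply_moves", "payload": {"commands": [{"x": 0, "y": 0, "z": 0.05, "roll": 0, "jaw": 0}, {"x": 0, "y": 0, "z": 0.05, "roll": 0, "jaw": 0}, {"x": 0, "y": 0, "z": 0.05, "roll": 0, "jaw": 0}]}}

```text
t: 18.45
tcp_pos: [464.0, 149.6, 99.4]
ee_rot: [0.0, 0.714, 0.7, 0.0]
contact_force: [-0.7, -0.2, 2.6]
grip_width: 13.9
grasp_force: 25.0
```

Request:
{"api": "apply_moves", "payload": {"commands": [{"x": 0, "y": 0, "z": 0.05, "roll": 0, "jaw": 0}, {"x": 0, "y": 0, "z": 0.05, "roll": 0, "jaw": 0}]}}

```text
t: 18.65
tcp_pos: [464.0, 149.6, 96.9]
ee_rot: [0.0, 0.714, 0.7, 0.0]
contact_force: [-0.6, 0.6, 2.9]
grip_width: 14.2
grasp_force: 25.0
```

Request:
{"api": "apply_moves", "payload": {"commands": [{"x": 0, "y": 0, "z": 0.04, "roll": 0, "jaw": 0}, {"x": 0, "y": 0, "z": 0.03, "roll": 0, "jaw": 0}]}}

```text
t: 18.85
tcp_pos: [464.0, 149.6, 95.5]
ee_rot: [0.0, 0.714, 0.7, 0.0]
contact_force: [-1.9, -1.8, 7.6]
grip_width: 13.7
grasp_force: 25.0
```

Request:
{"api": "apply_moves", "payload": {"commands": [{"x": 0, "y": 0, "z": 0.03, "roll": 0, "jaw": 0}, {"x": 0, "y": 0, "z": 0.02, "roll": 0, "jaw": 0}]}}

```text
t: 19.05
tcp_pos: [464.1, 149.6, 95.4]
ee_rot: [0.0, 0.714, 0.7, 0.0]
contact_force: [-3.1, -1.0, 13.4]
grip_width: 13.8
grasp_force: 25.0
```

Request:
{"api": "apply_moves", "payload": {"commands": [{"x": 0, "y": 0, "z": 0.01, "roll": 0, "jaw": 0}]}}

```text
t: 19.15
tcp_pos: [464.1, 149.7, 95.4]
ee_rot: [0.0, 0.714, 0.7, 0.001]
contact_force: [-3.8, -1.3, 11.7]
grip_width: 13.9
grasp_force: 25.0
```

At the stop with about 12 N. I let off to just under the locked height (about 101.5).

Request:
{"api": "apply_moves", "payload": {"commands": [{"x": 0, "y": 0, "z": -0.1, "roll": 0, "jaw": 0}, {"x": 0, "y": 0, "z": -0.1, "roll": 0, "jaw": 0}, {"x": 0, "y": 0, "z": -0.08, "roll": 0, "jaw": 0}, {"x": 0, "y": 0, "z": 0, "roll": 0, "jaw": 0}, {"x": 0, "y": 0, "z": 0, "roll": 0, "jaw": 0}]}}

```text
t: 19.65
tcp_pos: [463.8, 149.5, 100.4]
ee_rot: [-0.0, 0.714, 0.7, -0.0]
contact_force: [0.2, -0.5, 1.5]
grip_width: 14.2
grasp_force: 25.0
```

Request:
{"api": "apply_moves", "payload": {"commands": [{"x": 0, "y": 0, "z": 0, "roll": 0, "jaw": 0}, {"x": 0, "y": 0, "z": 0, "roll": 0, "jaw": 0}, {"x": 0, "y": 0, "z": 0, "roll": 0, "jaw": 0}]}}

```text
t: 19.95
tcp_pos: [463.8, 149.6, 100.5]
ee_rot: [-0.0, 0.714, 0.7, -0.0]
contact_force: [0.0, -0.0, 1.6]
grip_width: 13.5
grasp_force: 25.0
```

Request:
{"api": "apply_moves", "payload": {"commands": [{"x": 0, "y": 0, "z": -0.04, "roll": 0, "jaw": 0}, {"x": 0, "y": 0, "z": -0.03, "roll": 0, "jaw": 0}]}}

```text
t: 20.15
tcp_pos: [463.7, 149.6, 102.1]
ee_rot: [-0.0, 0.714, 0.7, -0.0]
contact_force: [-0.7, 0.8, -0.3]
grip_width: 14.0
grasp_force: 25.0
```

Now at about 43.7 mm depth. I wait a bit, then tug gently.

Request:
{"api": "apply_moves", "payload": {"commands": [{"x": 0, "y": 0, "z": 0, "roll": 0, "jaw": 0}, {"x": 0, "y": 0, "z": 0, "roll": 0, "jaw": 0}, {"x": 0, "y": 0, "z": 0, "roll": 0, "jaw": 0}, {"x": 0, "y": 0, "z": -0.03, "roll": 0, "jaw": 0}, {"x": 0, "y": 0, "z": -0.03, "roll": 0, "jaw": 0}]}}

```text
t: 20.65
tcp_pos: [463.8, 149.5, 103.6]
ee_rot: [-0.0, 0.714, 0.7, -0.0]
contact_force: [0.2, 0.1, -6.3]
grip_width: 13.9
grasp_force: 25.0
```

Request:
{"api": "apply_moves", "payload": {"commands": [{"x": 0, "y": 0, "z": -0.02, "roll": 0, "jaw": 0}, {"x": 0, "y": 0, "z": 0, "roll": 0, "jaw": 0}]}}

```text
t: 20.85
tcp_pos: [463.7, 149.5, 103.6]
ee_rot: [-0.0, 0.714, 0.7, -0.0]
contact_force: [1.2, 0.4, -5.6]
grip_width: 13.6
grasp_force: 25.0
```

It is locked: it holds firm against about 6 N. I ease off, let go and rise clear.

Request:
{"api": "apply_moves", "payload": {"commands": [{"x": 0, "y": 0, "z": 0, "roll": 0, "jaw": 0}, {"x": 0, "y": 0, "z": 0.05, "roll": 0, "jaw": 0}, {"x": 0, "y": 0, "z": 0.04, "roll": 0, "jaw": 0}, {"x": 0, "y": 0, "z": 0, "roll": 0, "jaw": 0}]}}

```text
t: 21.25
tcp_pos: [464.0, 149.6, 102.6]
ee_rot: [0.0, 0.714, 0.7, 0.0]
contact_force: [0.0, 0.0, -1.0]
grip_width: 13.5
grasp_force: 25.0
```

Request:
{"api": "apply_moves", "payload": {"commands": [{"x": 0, "y": 0, "z": 0, "roll": 0, "jaw": 0.2}, {"x": 0, "y": 0, "z": 0, "roll": 0, "jaw": 0.4}, {"x": 0, "y": 0, "z": 0, "roll": 0, "jaw": 0.6}, {"x": 0, "y": 0, "z": 0, "roll": 0, "jaw": 0.6}, {"x": 0, "y": 0, "z": 0, "roll": 0, "jaw": 0.6}]}}

```text
t: 21.75
tcp_pos: [463.9, 149.6, 102.1]
ee_rot: [0.0, 0.714, 0.7, 0.0]
contact_force: [-0.9, -0.9, 0.4]
grip_width: 46.4
grasp_force: 0.0
```

Request:
{"api": "apply_moves", "payload": {"commands": [{"x": 0, "y": 0, "z": -0.6, "roll": 0, "jaw": 0.6}, {"x": 0, "y": 0, "z": -0.8, "roll": 0, "jaw": 0.6}, {"x": 0, "y": 0, "z": -0.8, "roll": 0, "jaw": 0.6}, {"x": 0, "y": 0, "z": -0.8, "roll": 0, "jaw": 0.6}, {"x": 0, "y": 0, "z": -0.8, "roll": 0, "jaw": 0.6}]}}

```text
t: 22.25
tcp_pos: [464.0, 149.6, 199.3]
ee_rot: [0.0, 0.714, 0.7, 0.001]
contact_force: [1.1, -0.3, 0.5]
grip_width: 52.6
grasp_force: 0.0
```

Request:
{"api": "apply_moves", "payload": {"commands": [{"x": -0.8, "y": 0, "z": -0.5, "roll": 0, "jaw": 0.6}, {"x": -0.8, "y": 0, "z": 0, "roll": 0, "jaw": 0.6}, {"x": 0, "y": 0, "z": 0, "roll": 0, "jaw": 0.6}, {"x": 0, "y": 0, "z": 0, "roll": 0, "jaw": 0.6}]}}

```text
t: 22.65
tcp_pos: [463.1, 109.6, 210.4]
ee_rot: [0.0, 0.714, 0.7, 0.0]
contact_force: [0.5, 0.8, -0.5]
grip_width: 52.6
grasp_force: 0.0
```

```bash
python3 - <<'E'
from h import *
a=snap('wrist','pics/w9.png');b=snap('side','pics/s9.png');s=env.read_state();print(s['t'],s['tcp_pos'],s['contact_force'])
p=proj('wrist',[[464,150,116]])[0];q=proj('side',[[464,150,100]])[0];print(p,q)
f=lambda i,p:cv2.resize(i[max(int(p[1])-60,0):,max(int(p[0])-60,0):][:120,:120,::-1],(380,380))
cv2.imwrite('pics/m9.png',np.hstack([f(a,p),f(b,q)]))
for z in(96,108,116,122):  # cap-top width check
  H=cv2.cvtColor(a,cv2.COLOR_RGB2HSV)
n,_,S,c=cv2.connectedComponentsWithStats(cv2.inRange(H,(8,120,90),(28,255,255)))
for i in range(1,n):
  if S[i,4]>200:
    x,y,w,h,_=S[i];print(S[i],[ (z,(onz('wrist',x,y,z)-onz('wrist',x,y+h,z)).round(1)) for z in(110,116,122)])
E
```

```text
22.75 [462.98243088 110.12480883 209.67332486] [-1.16244905  0.61821552 -0.62918668]
[316.15026125 157.36570917] [320.64531242 232.42730411]
[ 306  125   21   61 1199] [(110, array([ 1.3, 45.5,  0. ])), (116, array([ 1.2, 44.4,  0. ])), (122, array([ 1.2, 43.2,  0. ]))]
[191 301  17  63 370] [(110, array([ 8.4, 65.5,  0. ])), (116, array([ 8.2, 63.9,  0. ])), (122, array([ 8. , 62.3,  0. ]))]
[425 305  17  59 342] [(110, array([-4.7, 61.9, -0. ])), (116, array([-4.5, 60.3,  0. ])), (122, array([-4.4, 58.8,  0. ]))]
```

View pics/m9.png

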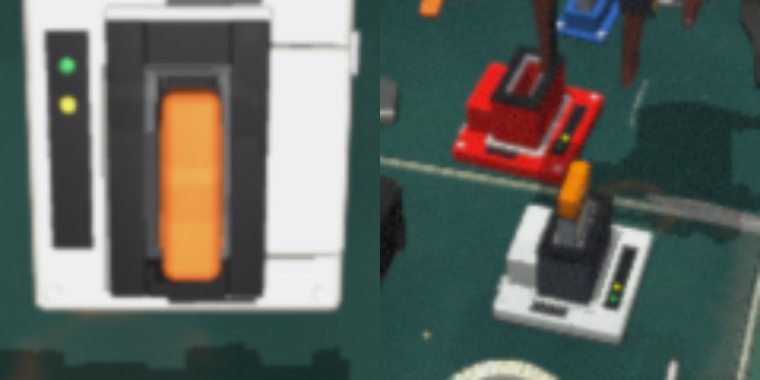

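The module stands upright and low in the grey dock's slot (wrist view cap centre about (316,156)), and the gripper is clear. The measured cap length gives a top height of about 116 to 118 mm, which agrees with being locked.

```bash
python3 -c "
from bench import env
print(env.sign_off())"
```

```text
the job is handed in; nothing more can be done
None
```

The orange module is locked in the grey dock, held against an upward tug of about 6 N, and has been released with the gripper clear; the job was handed in at about 23 s, and sign-off returned no verdict.

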